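Cap the open vial, then gather the stoppers in the tray's pick corner

TASK

First press shut the one flip cap that stands open in the vial rack, so that no stray piece can fall into the sample. Then take the parts tray by its strap handle, lift it well clear of the bench and tip it down towards its low-walled corner until all four white stoppers have slid together into that corner. Leave everything else on the bench alone, and finish while still holding the tray up, still and tilted like that.

Things in the scene. Friction and masses are not known exactly. Their poses are not given: they have to be found in the camera images.
- tray: loose steel parts tray, 190 (own x) x 140 (own y) mm, walls 40 high, walls and floor 4 thick, 0.23-0.46 kg; origin under its centre, z up. A rigid strap handle spans its middle along own y, wall to wall: 12 thick (x), 18 tall, top 89 mm above the underside. At its (+x,+y) corner both walls are cut down to 20 mm over 50 mm: the low-walled corner
- tray_grip (a point): middle of the tray's strap handle, 80 mm above the tray's underside; axes as the tray's. Pinch it from above with the fingers closing along the tray's x, about 40 N or more so that it does not swing in the grip
- pick_corner (a point): inner corner of the tray's floor at (+x, +y), the low-walled one: own (91, 66, 4) mm
- plug_a: white PTFE stopper lying loose in the tray, standing on its flange: flange 22 mm diameter and 5 mm high, stem 16 mm tapering to 14 mm, 16 mm high in all, 12 g, slippery (friction about 0.14: it needs some 15 degrees of tilt to slide well along a wall, 30 to 35 degrees is sure); origin at the centre of its underside
- plug_b: white PTFE stopper lying loose in the tray, standing on its flange: flange 22 mm diameter and 5 mm high, stem 16 mm tapering to 14 mm, 16 mm high in all, 12 g, slippery (friction about 0.14: it needs some 15 degrees of tilt to slide well along a wall, 30 to 35 degrees is sure); origin at the centre of its underside
- plug_c: white PTFE stopper lying loose in the tray, standing on its flange: flange 22 mm diameter and 5 mm high, stem 16 mm tapering to 14 mm, 16 mm high in all, 12 g, slippery (friction about 0.14: it needs some 15 degrees of tilt to slide well along a wall, 30 to 35 degrees is sure); origin at the centre of its underside
- plug_d: white PTFE stopper lying loose in the tray, standing on its flange: flange 22 mm diameter and 5 mm high, stem 16 mm tapering to 14 mm, 16 mm high in all, 12 g, slippery (friction about 0.14: it needs some 15 degrees of tilt to slide well along a wall, 30 to 35 degrees is sure); origin at the centre of its underside
- rack: aluminium rack fixed to the bench, 60 mm (own x) x 160 mm (own y) x 40 mm high, origin under its centre; holds the three vials in a row along its y, 47 mm apart
- vial_a: glass vial fixed in the rack, 28 mm diameter with a 31 mm white collar; origin at the centre of its bottom, 6 mm above the bench; its mouth is 62 mm above its origin. The cap's hinge lies at own (+18, 0, +62) mm, axis own y, so an open cap stands up over the vial's own +x side
- cap_a (a joint): angle of that vial's flip cap: 0 shut, 1.57 upright, 2.2 fully back. Lid 31 mm diameter, 6 mm thick, with a 10 mm thumb lip on the far side from the hinge; light friction hinge (about 1 N at the lid), stays where it is left
- cap_a_top (a point): centre of the top face of that cap (shut: 69 mm above the vial's origin, on its axis); turns with the cap
- vial_b: glass vial fixed in the rack, 28 mm diameter with a 31 mm white collar; origin at the centre of its bottom, 6 mm above the bench; its mouth is 62 mm above its origin. The cap's hinge lies at own (+18, 0, +62) mm, axis own y, so an open cap stands up over the vial's own +x side
- cap_b (a joint): angle of that vial's flip cap: 0 shut, 1.57 upright, 2.2 fully back. Lid 31 mm diameter, 6 mm thick, with a 10 mm thumb lip on the far side from the hinge; light friction hinge (about 1 N at the lid), stays where it is left
- cap_b_top (a point): centre of the top face of that cap (shut: 69 mm above the vial's origin, on its axis); turns with the cap
- vial_c: glass vial fixed in the rack, 28 mm diameter with a 31 mm white collar; origin at the centre of its bottom, 6 mm above the bench; its mouth is 62 mm above its origin. The cap's hinge lies at own (+18, 0, +62) mm, axis own y, so an open cap stands up over the vial's own +x side
- cap_c (a joint): angle of that vial's flip cap: 0 shut, 1.57 upright, 2.2 fully back. Lid 31 mm diameter, 6 mm thick, with a 10 mm thumb lip on the far side from the hinge; light friction hinge (about 1 N at the lid), stays where it is left
- cap_c_top (a point): centre of the top face of that cap (shut: 69 mm above the vial's origin, on its axis); turns with the cap
- bottle_small: bystander, to be left alone: small amber jar with white cap, 30 mm diameter, 55 mm high; origin at the middle of its underside
- collar: bystander, to be left alone: steel collar, 32 mm outside, 18 mm bore, 14 mm high; origin at the middle of its underside
- wrench: bystander, to be left alone: steel wrench 150 mm long, lying flat along its own x; origin at the underside near its middle
- beaker: bystander, to be left alone: glass beaker, 64 mm wide, 80 mm high, open top; origin at the middle of its underside
- bottle_big: bystander, to be left alone: clear plastic bottle with white cap, 64 mm diameter, 130 mm high; origin at the middle of its underside
- screwdriver: bystander, to be left alone: screwdriver 170 mm long, lying flat along its own x; origin at the underside near its middle
- gasket_tin: bystander, to be left alone: flat aluminium tin 70 x 90 x 30 mm; origin at the middle of its underside
There are look-alikes about, which are no part of the job. Leave any orange or pink look-alike of the tray alone.

How it is judged:
By the outcome, as a careful person would: the job done as asked, in the order asked, and still so for the second after the job is handed in, while the arm keeps its last pose, push and grip.
It also fails if it takes over 48 s, if anything falls off the work surface, if the arm or the gripper's body presses on something with over 40 N, if the wrist force passes 120 N, or if a joint passes its speed limit or range.

ROBOT

A 7-joint arm with a two-finger parallel gripper is mounted at the origin on the work surface. World frame = base frame: x ahead of the robot, y to its left, z up, the work surface at z = 0. Lengths are in m, angles in rad, forces in N, time in s.
With the tool pointing down it reaches from about 0.35 to 0.9 m from the base axis. Payload 8.1 kg.
Tool frame: the origin (TCP) lies midway between the tips of the shut fingers; the grasp point (between the pads) lies 19 mm behind it; z points along the fingers, y is the line along which they close (so a half turn about z gives the same grasp; the last joint's range is limited). The gripper opens to 92 mm and grips with 3 to 60 N. Pads are 19 mm wide; open, the fingers measure 130 mm over their backs; the gripper's body (75 mm by 190 mm) begins 47 mm behind the grasp point.
Start: joints at [1.197, 0.434, 0.025, 1.573, -0.012, 1.134, -0.075], TCP at [0.167, -0.602, 0.227] pointing down, gripper open.
Joint ranges: [-2.62, 2.62], [-0.44, 2.09], [-1.27, 1.32], [0.08, 2.57], [-1.32, 4.46], [0.12, 2], [-2.74, 2.74]. Speed limits (rad/s): [2.22, 2.22, 3.01, 3.01, 3.14, 3.14, 3.14].

INTERFACE

Orientations are given as a rotation vector (axis times angle).
In Python, from cell import arm gives the robot as it stands.
- The arm moves only by the tool carry_out, never from a script. Its arguments are lists of equal length, an entry for each row: "claw": the finger opening in cm, from 0 to 9.18; "delta_pos": the shift along the tool's x, y, z in cm, a list of three; "angular": the turn, a rotation vector about the tool's x, y, z in rad, a list of three. In form: {"claw": [claw, ...], "delta_pos": [[dx, dy, dz], ...], "angular": [[ax, ay, az], ...]}. A call has 1 to 20 rows; each row shifts and turns the commanded pose from where the row before left it, along the tool's axes as they then stand; what a row does not reach is not made up. A row lasts 1/10 s, in which the tool goes at most 50 mm and 8.59 degrees, less where a joint would pass 70% of its speed; a pose out of reach is approached as far as the arm can. A call with a gripper value outside its range is refused whole. The fingers move at their own pace and stop on an object; "force" is the grip in N (left out, the last holds). Time passes only in rows, so rows that do not move let the fingers close. It gives the time, the measured TCP pose, the force, the opening and the grip force at its end, in the units of the state.
- arm.observe(): the state, without advancing time (a new reading comes with each control period).
- arm.get_image(name): name is "scene" or "side" or "wrist"; returns a dict with "frame" (384x512x3 uint8, red, green, blue), "mtx" (3x3 intrinsics, pixels), "T" (4x4, takes a point from camera to world coordinates). Camera axes: x right, y down, z forward; pixel columns grow to the right and rows downward; lengths in m; the calibration is good to about 2 mm. A picture is of the moment at which its call begins. There is no depth.
- arm.sign_off(): hands the job in; it is judged then, once.
Trained networks look in a picture, given as the dict that the camera call returned (one of the last four; its "shot" number tells which), for a name from the list of things; names that differ only in an ending like _2 or _b are one class to them, and where a whole thing is asked for, a point or a joint stands for the part that bears it (a point fixed in the world has none). Each returns a list of dicts, best first, with "conf" (0 to 1); they miss things now and then, are a little off and sometimes report something else, mostly with a low value. They report only what shows in the picture. A call takes as long as a camera call. They do not tell look-alikes from the thing itself.
- arm.look_for(label, picture): "centre" ([column, row] as shares, 0 to 1, of the picture: columns of its width, rows of its height, amid what is visible of it).
- arm.trace(label, picture): "region" (384x512 bool, what is visible of it) and "centre" ([column, row] as shares, 0 to 1, of the picture: columns of its width, rows of its height, amid what is visible of it).
- arm.place_of(label, picture): "centre" ([column, row] as shares, 0 to 1, of the picture: columns of its width, rows of its height: a listed point, or the origin of a listed thing).
The state is a dict: "clock": time; "joints": joint angles; "dq": joint speeds; "joint_efforts": joint torques, N m; "position": TCP position; "ee_rot": TCP orientation; "force": force on the tool from outside, world axes, zero at the start; "ft_torque": the same for the moment, N m; "width": opening from 0.0 (shut) to 1.0 (fully open); "gripper_force": force on a finger pad.
Only numpy, scipy, OpenCV 4.12 (cv2) and the standard library are available. Lean on these libraries where they do the work, as an engineer would, in place of code of your own. Each camera call takes 0.05 s, during which the arm holds its last target. There are 200 camera calls.

## Working session

There is one attempt and no reset: what is moved stays moved. The work goes in short steps, Python scripts to look and compute and a tool call to move; the robot and the scene stay as the last step left them, time stands still between calls to the robot, and variables do not carry over. Pictures are saved under pics/ and viewed, at most 10 in all, crops included, and the job is handed in when it is done.

Besides the shell and the picture viewer there is one more tool, called after "Call:" by a JSON object that holds its "fn" and its "kwargs", one argument or row to a line. carry_out: Moves the arm, as the interface text tells. Its arguments: {"type":"object","properties":{"claw":{"type":"array","items":{"type":"number"}},"delta_pos":{"type":"array","items":{"type":"array","items":{"type":"number"}}},"angular":{"type":"array","items":{"type":"array","items":{"type":"number"}}},"force":{"type":"number"}},"required":["claw","delta_pos","angular"]}

```bash
mkdir -p pics
python3 - <<'E'
from cell import arm
import cv2,numpy as np
s=arm.observe();print({k:np.round(v,3).tolist() for k,v in s.items()})
a=arm.get_image("scene");b=arm.get_image("side")
for n,p in(("scene",a),("side",b)):
    print(n,p["mtx"].tolist(),np.round(p["T"],3).tolist())
    for l in["tray","tray_grip","pick_corner","plug_a","vial_a","cap_a","cap_a_top","rack"]:
        print(l,[(np.round(np.array(d["centre"])*[512,384]).tolist(),round(d["conf"],2)) for d in arm.place_of(l,p)][:6])
    cv2.imwrite(f"pics/{n}0.png",cv2.resize(p["frame"][:,:,::-1],(800,600)))
E
```

```text
{'clock': 0.0, 'joints': [1.197, 0.435, 0.025, 1.574, -0.012, 1.134, -0.075], 'dq': [-0.001, -0.0, -0.001, 0.001, 0.001, 0.002, -0.0], 'joint_efforts': [0.001, -66.784, 0.986, -31.446, -0.06, 0.043, 0.0], 'position': [0.167, -0.602, 0.226], 'ee_rot': [-3.111, -0.424, 0.001], 'force': [-0.485, -0.195, 1.272], 'ft_torque': [0.021, 0.035, -0.011], 'gripper_force': 0.0, 'width': 1.003}
scene [[378.0822555691193, 0.0, 259.4123670678332], [0.0, 378.0822555691193, 191.89441717766792], [0.0, 0.0, 1.0]] [[0.142, 0.775, -0.616, 1.258], [0.99, -0.114, 0.085, -0.097], [-0.004, -0.622, -0.783, 0.998], [0.0, 0.0, 0.0, 1.0]]
tray [([201.0, 217.0], 0.84), ([153.0, 166.0], 0.78)]
tray_grip [([328.0, 136.0], 0.89), ([146.0, 149.0], 0.86), ([198.0, 202.0], 0.62), ([384.0, 208.0], 0.18)]
pick_corner [([122.0, 162.0], 0.76), ([228.0, 235.0], 0.73), ([187.0, 279.0], 0.73), ([304.0, 130.0], 0.56), ([303.0, 200.0], 0.28)]
plug_a [([207.0, 214.0], 0.59)]
vial_a [([291.0, 200.0], 0.53), ([317.0, 196.0], 0.5), ([302.0, 199.0], 0.43), ([387.0, 205.0], 0.26)]Traceback (most recent call last):
  File "<stdin>", line 8, in <module>
ValueError: it knows: beaker, bottle_big, bottle_small, cap_a_top, cap_b_top, cap_c_top, collar, gasket_tin, pick_corner, plug, rack, screwdriver, tray, tray_grip, vial, wrench
```

```bash
cat > h.py <<'E'
from cell import arm
import cv2,numpy as np
from scipy.spatial.transform import Rotation as R
def ray(p,uv):
    d=np.linalg.inv(p["mtx"])@[uv[0],uv[1],1]; return p["T"][:3,3],p["T"][:3,:3]@d
def onz(p,uv,z):
    o,d=ray(p,uv); return o+d*(z-o[2])/d[2]
def proj(p,X):
    X=np.atleast_2d(X); c=(X-p["T"][:3,3])@p["T"][:3,:3]; q=c@p["mtx"].T; return q[:,:2]/q[:,2:]
def tri(obs):
    A=np.zeros((3,3));b=np.zeros(3)
    for p,uv in obs:
        o,d=ray(p,uv);d=d/np.linalg.norm(d);M=np.eye(3)-np.outer(d,d);A+=M;b+=M@o
    x=np.linalg.solve(A,b); return x,[np.round(proj(p,x)[0]-uv,1).tolist() for p,uv in obs]
def px(l,p,f=None): return [(np.array(d["centre"])*[512,384],round(d["conf"],2)) for d in (f or arm.place_of)(l,p)]
E
python3 - <<'E'
from h import *
a=arm.get_image("scene");b=arm.get_image("side")
for n,p in(("scene",a),("side",b)):
    print(n,p["mtx"][0,0].round(1),np.round(p["T"],3).tolist())
    for l in["tray","tray_grip","pick_corner","plug","vial","cap_a_top","cap_b_top","rack"]:
        print(l,[(c.round(1).tolist(),f) for c,f in px(l,p)][:6])
    cv2.imwrite(f"pics/{n}0.png",cv2.resize(p["frame"][:,:,::-1],(800,600),interpolation=cv2.INTER_CUBIC))
E
```

```text
scene 378.1 [[0.142, 0.775, -0.616, 1.258], [0.99, -0.114, 0.085, -0.097], [-0.004, -0.622, -0.783, 0.998], [0.0, 0.0, 0.0, 1.0]]
tray [([202.1, 215.2], 0.9), ([325.0, 145.9], 0.72), ([153.0, 168.8], 0.57)]
tray_grip [([197.9, 203.9], 0.65), ([146.3, 151.2], 0.59), ([327.1, 131.2], 0.56), ([203.3, 217.4], 0.37), ([300.3, 196.3], 0.17)]
pick_corner [([124.2, 159.7], 0.87), ([304.7, 129.7], 0.74), ([230.5, 235.3], 0.66)]
plug [([188.7, 224.3], 0.59), ([121.6, 215.3], 0.59), ([206.0, 214.9], 0.45)]
vial [([299.5, 200.0], 0.65), ([312.5, 196.4], 0.64), ([291.0, 203.9], 0.56), ([324.5, 184.7], 0.51)]
cap_a_top [([347.2, 249.3], 0.52), ([320.6, 186.3], 0.37)]
cap_b_top [([305.7, 185.2], 0.59)]
rack [([305.1, 200.2], 0.95)]
side 350.4 [[-0.846, -0.401, 0.351, 0.242], [-0.533, 0.62, -0.576, 0.487], [0.013, -0.674, -0.738, 0.714], [0.0, 0.0, 0.0, 1.0]]
tray [([286.8, 169.9], 0.94), ([387.7, 175.2], 0.67), ([287.0, 371.8], 0.6)]
tray_grip [([290.3, 151.6], 0.86), ([291.0, 355.0], 0.85), ([397.6, 151.0], 0.7)]
pick_corner [([412.4, 155.2], 0.94), ([349.3, 379.8], 0.81), ([249.2, 178.3], 0.79)]
plug [([305.8, 182.1], 0.59), ([287.8, 177.1], 0.52), ([317.7, 169.7], 0.43)]
vial [([220.3, 274.1], 0.87), ([225.5, 256.8], 0.82)]
cap_a_top [([288.6, 177.5], 0.71), ([205.4, 253.3], 0.46)]
cap_b_top [([232.6, 238.6], 0.67), ([225.0, 240.0], 0.66)]
rack [([227.6, 259.2], 0.97)]
```

View pics/scene0.png

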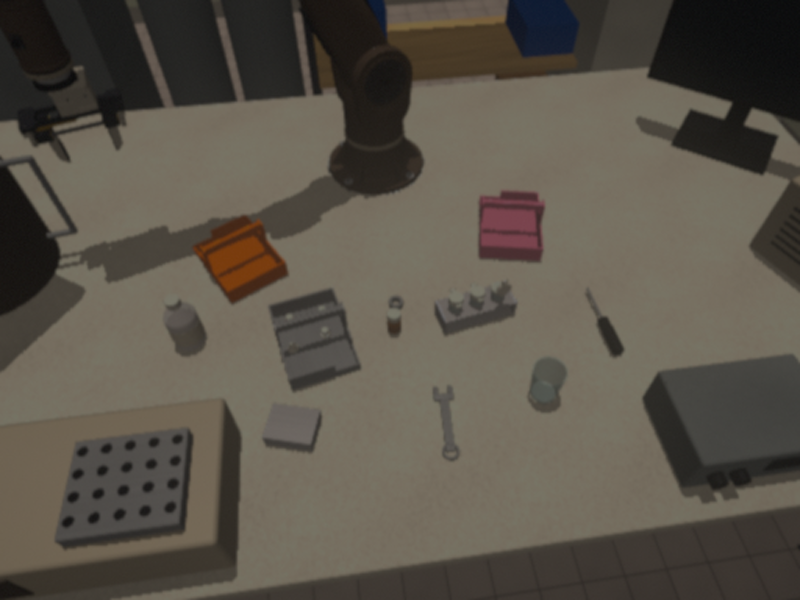

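View pics/side0.png

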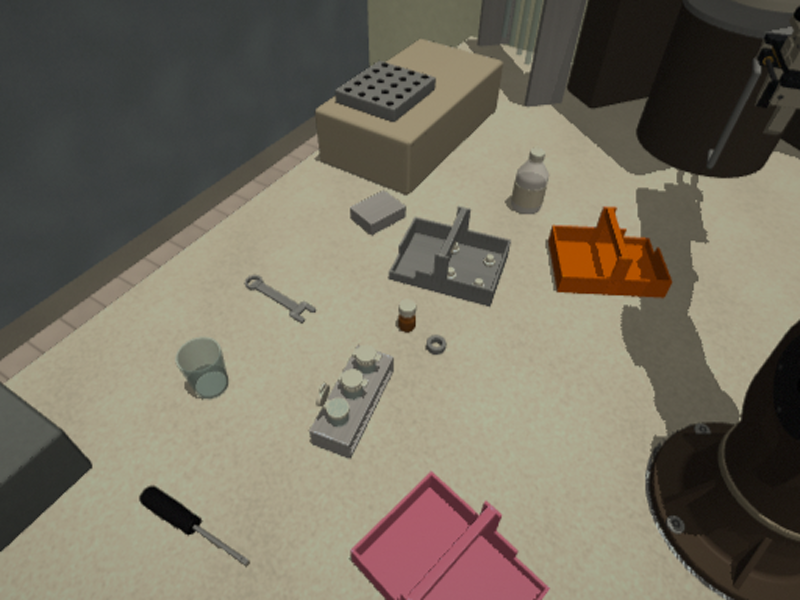

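Run:
```python
from h import *
a=arm.get_image("scene");b=arm.get_image("side")
def crop(p,c,w,h,k): 
    x,y=c;return cv2.resize(p["frame"][y-h//2:y+h//2,x-w//2:x+w//2,::-1],None,fx=k,fy=k,interpolation=cv2.INTER_CUBIC)
A=crop(a,(304,194),64,48,6);B=crop(b,(225,256),64,72,5.34)
C=crop(a,(202,214),64,72,5.34)
D=crop(b,(288,163),84,64,4.57)
def fit(i): 
    o=np.zeros((300,400,3),np.uint8);k=min(300/i.shape[0],400/i.shape[1]);i=cv2.resize(i,None,fx=k,fy=k);o[:i.shape[0],:i.shape[1]]=i;return o
cv2.imwrite("pics/crop1.png",cv2.convertScaleAbs(np.vstack([np.hstack([fit(A),fit(B)]),np.hstack([fit(C),fit(D)])]),alpha=1.4))
# triangulations
for l,u,v in [("grip",(197.9,203.9),(290.3,151.6)),("tray",(202.1,215.2),(286.8,169.9)),("corner",(230.5,235.3),(249.2,178.3)),("rack",(305.1,200.2),(227.6,259.2))]:
    x,e=tri([(a,u),(b,v)]);print(l,x.round(3),e)
for n,p in(("a",a),("b",b)):
  for l in["vial","cap_a_top","cap_b_top","cap_c_top"]:
    z=.006 if l=="vial" else .075
    for f in(arm.place_of,arm.look_for):print(n,l,f.__name__,[(c.round(0).tolist(),onz(p,c,z)[:2].round(3).tolist(),f_) for c,f_ in px(l,p,f)][:5])
  r=arm.trace("rack",p)[0]["region"]; m=cv2.minAreaRect(np.argwhere(r)[:,::-1].astype(np.float32));print("rack box",m)
```

```text
grip [ 0.549 -0.189  0.073] [[-0.2, -0.2], [-0.3, 0.2]]
tray [ 0.549 -0.183  0.009] [[0.3, 0.2], [0.3, -0.2]]
corner [ 0.628 -0.102 -0.002] [[-0.3, -0.2], [-0.3, 0.2]]
rack [ 0.526  0.153 -0.001] [[-1.3, -0.6], [-1.8, 0.9]]
a vial call [([288.0, 202.0], [0.533, 0.098], 0.66), ([315.0, 197.0], [0.525, 0.189], 0.65), ([299.0, 199.0], [0.528, 0.135], 0.58), ([250.0, 195.0], [0.486, -0.023], 0.23)]
a vial call [([318.0, 187.0], [0.484, 0.211], 0.68), ([303.0, 189.0], [0.486, 0.158], 0.61), ([290.0, 191.0], [0.489, 0.112], 0.56), ([294.0, 191.0], [0.491, 0.125], 0.17)]
a cap_a_top call [([322.0, 185.0], [0.534, 0.203], 0.63)]
a cap_a_top call [([116.0, 205.0], [0.52, -0.434], 0.48)]
a cap_b_top call [([305.0, 186.0], [0.53, 0.148], 0.61), ([289.0, 271.0], [0.812, 0.042], 0.58), ([198.0, 200.0], [0.537, -0.188], 0.42)]
a cap_b_top call []
a cap_c_top call [([293.0, 190.0], [0.541, 0.107], 0.65), ([383.0, 206.0], [0.641, 0.366], 0.53)]
a cap_c_top call [([290.0, 191.0], [0.541, 0.098], 0.51), ([319.0, 184.0], [0.529, 0.196], 0.41)]
rack box ((304.1161804199219, 196.43569946289062), (22.41664695739746, 52.305519104003906), 75.0685806274414)
b vial call [([237.0, 240.0], [0.532, 0.096], 0.65), ([226.0, 257.0], [0.528, 0.15], 0.6), ([219.0, 274.0], [0.517, 0.193], 0.57), ([227.0, 242.0], [0.55, 0.115], 0.34)]
b vial call [([215.0, 256.0], [0.551, 0.161], 0.88), ([232.0, 227.0], [0.567, 0.071], 0.68), ([225.0, 242.0], [0.555, 0.118], 0.56)]
b cap_a_top call [([203.0, 255.0], [0.544, 0.203], 0.49)]
b cap_a_top call [([225.0, 264.0], [0.493, 0.196], 0.17)]
b cap_b_top call [([222.0, 240.0], [0.531, 0.152], 0.69)]
b cap_b_top call [([225.0, 244.0], [0.52, 0.156], 0.59)]
b cap_c_top call [([235.0, 223.0], [0.536, 0.097], 0.65)]
b cap_c_top call [([291.0, 164.0], [0.521, -0.146], 0.31)]
rack box ((226.01889038085938, 256.0660400390625), (30.98401641845703, 73.1378173828125), 29.05460548400879)
```

View pics/crop1.png

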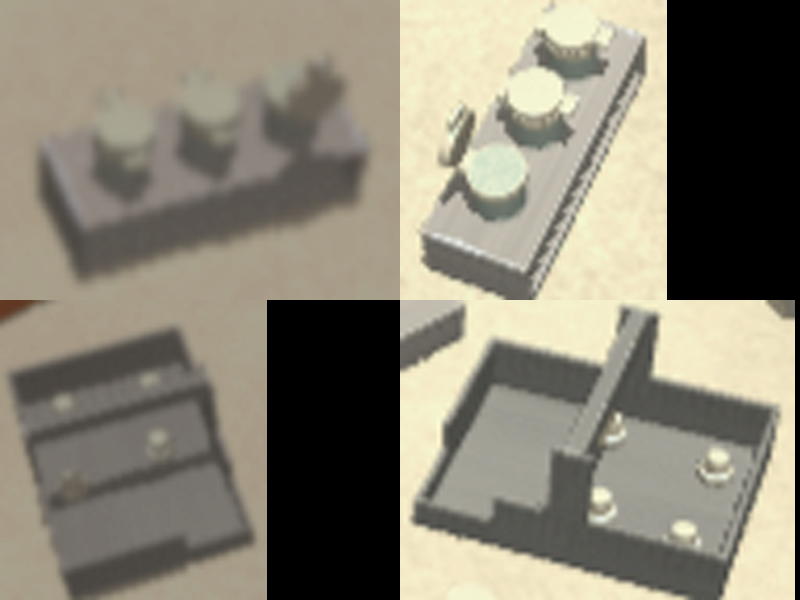

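Candidates for the tray in the scene picture (512x384 pixels): grey steel (200,214), orange look-alike (146,151) and pink look-alike (327,133). The grey one is the tray. It holds four white stoppers, and its low corner is at (230,235) in scene and (249,178) in side.

The open cap is on the +y end vial. Its lid is at scene (322,185) and side (203,255), standing on the world +x side. The other two lids are shut, at (305,186) and (293,190).

Run:
```python
from h import *
a=arm.get_image("scene");b=arm.get_image("side")
for l in ["cap_a_top","cap_b_top","cap_c_top"]:
    u=px(l,a);v=px(l,b)
    if u and v: print(l,*[x if isinstance(x,list) else x.round(4) for x in tri([(a,u[0][0]),(b,v[0][0])])],u[0][1],v[0][1])
for p,n in((a,'a'),(b,'b')): print(n,[(onz(p,c,0)[:2].round(3).tolist(),f) for c,f in px("rack",p)], [(onz(p,c,.004)[:2].round(3).tolist(),f) for c,f in px("plug",p)])
s=arm.observe();Rt=R.from_rotvec(s["ee_rot"]).as_matrix();print(Rt.round(3),s["position"])
th=.145;ox=np.array([np.cos(th),np.sin(th),0])
hinge=np.array([.523,.197,.068])+.018*ox
start=hinge+.06*ox;start[2]=.2
print("start",start,"yaw tool x",np.arctan2(Rt[1,0],Rt[0,0]))
print("tool delta cm",Rt.T@(start-s["position"])*100)
```

```text
cap_a_top [0.5434 0.1973 0.0762] [[0.4, 0.2], [0.6, -0.3]] 0.49 0.54
cap_b_top [ 0.5957 -0.0358 -0.1315] [[22.6, 9.3], [23.3, -16.2]] 0.48 0.52
cap_c_top [0.5485 0.0876 0.0417] [[-2.6, -1.4], [-3.6, 1.8]] 0.74 0.53
a [([0.543, 0.154], 0.71)] [([0.562, -0.232], 0.37), ([0.541, -0.168], 0.35)]
b [([0.518, 0.151], 0.81), ([0.533, -0.167], 0.53), ([0.541, -0.015], 0.34)] [([0.518, 0.19], 0.7), ([0.481, -0.24], 0.63), ([0.567, -0.233], 0.53), ([0.471, -0.179], 0.46), ([0.538, -0.164], 0.41)]
[[ 0.964  0.267 -0.   ]
 [ 0.267 -0.964 -0.   ]
 [-0.     0.    -1.   ]] [ 0.16718275 -0.60222499  0.22671901]
start [0.60018146 0.20827041 0.2       ] yaw tool x 0.2707481312045934
tool delta cm [ 63.39944131 -66.51633888   2.67083172]
```

Call:
{"fn": "carry_out", "kwargs": {
  "claw": [0, 0, 0, 0, 0, 0, 0, 0, 0, 0, 0, 0, 0, 0, 0, 0, 0, 0, 0, 0],
  "delta_pos": [
    [3, -3.2, 0],
    [3, -3.2, 0],
    [3, -3.2, 0],
    [3, -3.2, 0],
    [3, -3.2, 0],
    [3, -3.2, 0],
    [3, -3.2, 0],
    [3, -3.2, 0],
    [3, -3.2, 0],
    [3, -3.2, 0],
    [3, -3.2, 0],
    [3, -3.2, 0],
    [3, -3.2, 0],
    [3, -3.2, 0],
    [3, -3.2, 0],
    [3, -3.2, 0],
    [3, -3.2, 0],
    [3, -3.2, 0],
    [3, -3.2, 0],
    [3, -3.2, 0]
  ],
  "angular": [
    [0, 0, 0],
    [0, 0, 0],
    [0, 0, 0],
    [0, 0, 0],
    [0, 0, 0],
    [0, 0, 0],
    [0, 0, 0],
    [0, 0, 0],
    [0, 0, 0],
    [0, 0, 0],
    [0, 0, 0],
    [0, 0, 0],
    [0, 0, 0],
    [0, 0, 0],
    [0, 0, 0],
    [0, 0, 0],
    [0, 0, 0],
    [0, 0, 0],
    [0, 0, 0.06],
    [0, 0, 0.06]
  ],
  "force": 10
}}

```text
clock: 4.85
position: [0.577, 0.1753, 0.2268]
ee_rot: [3.133, 0.233, 0.0]
force: [0.4, -0.2, 0.1]
width: 0.004
gripper_force: 0.0
```

Run:
```python
from h import *
w=arm.get_image("wrist")
s=arm.observe();print({k:np.round(v,3).tolist() for k,v in s.items() if k in("clock","position","ee_rot","joints","force","width")})
print(w["T"].round(3).tolist(),w["mtx"][0,0])
for l in["vial","cap_a_top","cap_b_top","cap_c_top","rack"]:
    print(l,[(c.round().tolist(),onz(w,c,0.006 if l=="vial" else 0 if l=="rack" else .075)[:2].round(3).tolist(),f) for c,f in px(l,w)][:5])
cv2.imwrite("pics/w1.png",cv2.convertScaleAbs(w["frame"][:,:,::-1],alpha=1.3))
```

```text
{'clock': 4.9, 'joints': [-0.099, 0.443, -0.422, 1.594, 0.189, 1.142, -1.983], 'position': [0.579, 0.183, 0.227], 'ee_rot': [-3.127, -0.235, -0.003], 'force': [3.729, 6.632, 1.269], 'width': 0.002}
[[0.147, -0.948, -0.281, 0.655], [-0.989, -0.141, -0.042, 0.188], [0.0, 0.284, -0.959, 0.385], [0.0, 0.0, 0.0, 1.0]] 292.1260213177097
vial [([273.0, 199.0], [0.528, 0.15], 0.94), ([304.0, 199.0], [0.534, 0.107], 0.92), ([83.0, 121.0], [0.596, 0.405], 0.73), ([235.0, 200.0], [0.52, 0.201], 0.61)]
cap_a_top [([231.0, 205.0], [0.537, 0.202], 0.96)]
cap_b_top [([274.0, 218.0], [0.529, 0.152], 0.92)]
cap_c_top [([315.0, 219.0], [0.535, 0.105], 0.78)]
rack [([272.0, 199.0], [0.527, 0.15], 0.72)]
```

View pics/w1.png

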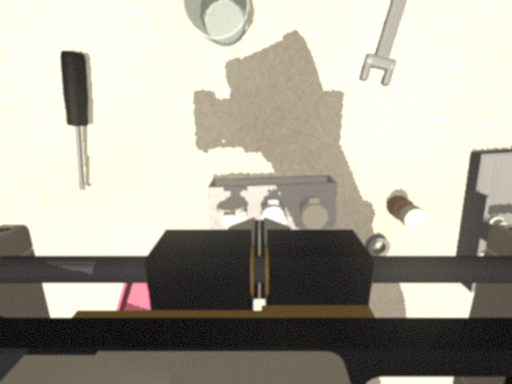

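The wrist view shows the rack ahead, at columns 210–335 and rows 178–228. The open cap's vial is at its left end (235,200), and the way down on the +x side is free.

Call:
{"fn": "carry_out", "kwargs": {
  "claw": [0, 0, 0, 0, 0, 0],
  "delta_pos": [
    [1.1, -1.1, 3],
    [1.1, -1.1, 3.6],
    [0, 0, 3.6],
    [0, 0, 3],
    [0, 0, 0],
    [0, 0, 0]
  ],
  "angular": [
    [0, 0, 0],
    [0, 0, 0],
    [0, 0, 0],
    [0, 0, 0],
    [0, 0, 0],
    [0, 0, 0]
  ]
}}

```text
clock: 5.75
position: [0.5951, 0.1974, 0.0954]
ee_rot: [3.132, 0.234, -0.0]
force: [-0.1, 0.6, 1.0]
width: 0.006
gripper_force: 0.0
```

```bash
cat > cap.py <<'E'
from h import *
s=arm.observe();print({k:np.round(v,4).tolist() for k,v in s.items() if k in("clock","position","ee_rot","force","width","gripper_force")})
Rt=R.from_rotvec(s["ee_rot"]).as_matrix()
for n,t in (("top of vial",[.5207,.1975,.095]),("press",[.5207,.1975,.074])):
    print(n,(Rt.T@(np.array(t)-s["position"])*100).round(2))
E
python3 cap.py
```

```text
{'clock': 5.75, 'position': [0.5951, 0.1974, 0.0954], 'ee_rot': [3.1323, 0.2343, -0.0003], 'force': [-0.1431, 0.5605, 1.0229], 'gripper_force': 0.0, 'width': 0.0058}
top of vial [-7.35 -1.12  0.05]
press [-7.35 -1.12  2.15]
```

Call:
{"fn": "carry_out", "kwargs": {
  "claw": [0, 0, 0, 0, 0, 0, 0, 0, 0, 0],
  "delta_pos": [
    [-0.5, -1.1, 0],
    [-1, 0, 0],
    [-1, 0, 0],
    [-1, 0, 0],
    [-1, 0, 0],
    [-1, 0, 0],
    [-1, 0, 0],
    [-0.8, 0, 0],
    [0, 0, 0],
    [0, 0, 0]
  ],
  "angular": [
    [0, 0, 0],
    [0, 0, 0],
    [0, 0, 0],
    [0, 0, 0],
    [0, 0, 0],
    [0, 0, 0],
    [0, 0, 0],
    [0, 0, 0],
    [0, 0, 0],
    [0, 0, 0]
  ]
}}

```text
clock: 6.75
position: [0.5212, 0.1986, 0.0948]
ee_rot: [3.133, 0.237, 0.0]
force: [0.0, 0.2, -0.4]
width: 0.005
gripper_force: 0.0
```

Run:
```python
exec(open('cap.py').read())
b=arm.get_image("side");a=arm.get_image("scene")
c=[cv2.resize(p["frame"][y-36:y+36,x-32:x+32,::-1],(400,450),interpolation=cv2.INTER_CUBIC) for p,(x,y) in((b,(222,242)),(a,(308,188)))]
cv2.imwrite("pics/c2.png",cv2.convertScaleAbs(np.hstack(c),alpha=1.4))
```

```text
{'clock': 6.75, 'position': [0.5212, 0.1986, 0.0948], 'ee_rot': [3.1327, 0.2365, 0.0004], 'force': [0.0095, 0.2049, -0.3754], 'gripper_force': 0.0, 'width': 0.0054}
top of vial [-0.06  0.1  -0.02]
press [-0.07  0.1   2.08]
```

View pics/c2.png

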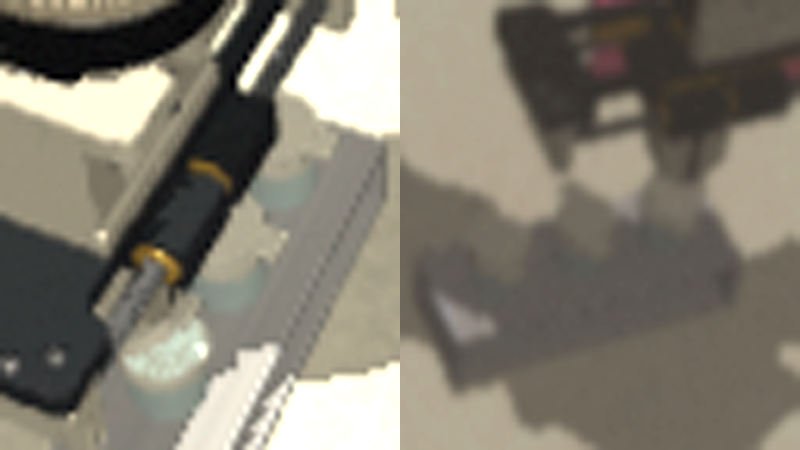

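The side crop shows the gripper over the near vial, whose mouth is at about (165,345) in the crop. The lid is not clearly visible, so I'll project the known points to check.

Run:
```python
from h import *
b=arm.get_image("side");a=arm.get_image("scene")
P=np.array([[.5212,.1986,.0948],[.5212,.1986,.16],[.5207,.1975,.068],[.5385,.2003,.068]])
im=[]
for p,(x,y) in((b,(222,242)),(a,(308,180))):
    c=cv2.resize(p["frame"][y-48:y+48,x-32:x+32,::-1],(400,600),interpolation=cv2.INTER_CUBIC);c=cv2.convertScaleAbs(c,alpha=1.4)
    for (u,v),k in zip(proj(p,P),[(0,0,255),(255,0,255),(0,255,0),(255,0,0)]): cv2.circle(c,(int((u-x+32)*6.25),int((v-y+48)*6.25)),4,k,-1)
    im.append(c)
    for l in("cap_a_top","cap_b_top"): print(l,[(c.round().tolist(),f) for c,f in px(l,p)])
cv2.imwrite("pics/c3.png",np.hstack(im))
```

```text
cap_a_top [([212.0, 257.0], 0.57), ([180.0, 189.0], 0.37)]
cap_b_top [([225.0, 243.0], 0.46)]
cap_a_top [([321.0, 184.0], 0.44), ([186.0, 274.0], 0.29)]
cap_b_top [([305.0, 186.0], 0.61)]
```

View pics/c3.png

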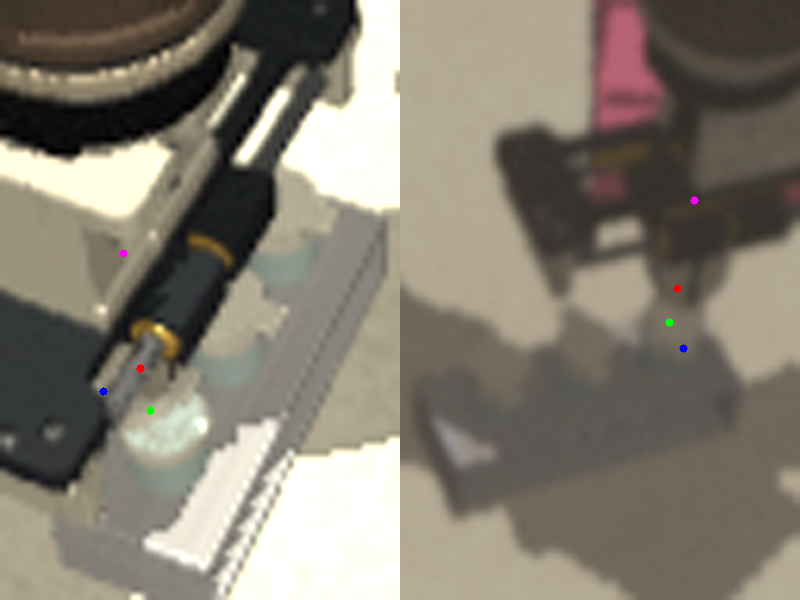

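Call:
{"fn": "carry_out", "kwargs": {
  "claw": [0, 0, 0, 0, 0, 0],
  "delta_pos": [
    [0, 0, 0.5],
    [0, 0, 0.5],
    [0, 0, 0.5],
    [0, 0, 0.4],
    [0, 0, 0.1],
    [0, 0, 0]
  ],
  "angular": [
    [0, 0, 0],
    [0, 0, 0],
    [0, 0, 0],
    [0, 0, 0],
    [0, 0, 0],
    [0, 0, 0]
  ]
}}

```text
clock: 7.75
position: [0.5208, 0.1985, 0.0752]
ee_rot: [3.132, 0.237, -0.0]
force: [-4.4, -2.1, 12.2]
width: 0.009
gripper_force: 5.7
```

Call:
{"fn": "carry_out", "kwargs": {
  "claw": [0, 0, 0, 0, 0, 0, 0, 0],
  "delta_pos": [
    [0, 0, 0.1],
    [0, 0, 0],
    [0, 0, -3],
    [0, 0, -4],
    [0, 2, -4],
    [0, 4, -2],
    [0, 4, 0],
    [0, 4, 0]
  ],
  "angular": [
    [0, 0, 0],
    [0, 0, 0],
    [0, 0, 0],
    [0, 0, 0],
    [0, 0, 0],
    [0, 0, 0],
    [0, 0, 0],
    [0, 0, 0]
  ]
}}

```text
clock: 8.55
position: [0.5427, 0.0588, 0.2045]
ee_rot: [3.132, 0.237, 0.003]
force: [0.5, 0.2, -0.7]
width: 0.003
gripper_force: 0.0
```

Run:
```python
from h import *
b=arm.get_image("side");a=arm.get_image("scene")
s=arm.observe();print({k:np.round(v,4).tolist() for k,v in s.items() if k in("clock","position","ee_rot","force","joints")})
c=[cv2.resize(p["frame"][y-36:y+36,x-32:x+32,::-1],(400,450),interpolation=cv2.INTER_CUBIC) for p,(x,y) in((b,(222,252)),(a,(308,188)))]
cv2.imwrite("pics/c4.png",cv2.convertScaleAbs(np.hstack(c),alpha=1.4))
for n,p in(("scene",a),("side",b)):
    for l in["tray","tray_grip","pick_corner"]: print(n,l,[(c.round(1).tolist(),f) for c,f in px(l,p)][:4])
```

```text
{'clock': 8.65, 'joints': [0.1054, 0.3628, -0.4, 1.7735, 0.1652, 1.0389, -1.7844], 'position': [0.543, 0.0529, 0.2033], 'ee_rot': [3.13, 0.2225, -0.0005], 'force': [0.6567, 0.1715, 0.8158]}
scene tray [([326.6, 148.3], 0.77), ([154.7, 169.6], 0.72), ([203.3, 218.6], 0.69)]
scene tray_grip [([326.9, 133.5], 0.93), ([148.5, 151.9], 0.91), ([198.3, 204.8], 0.74)]
scene pick_corner [([308.3, 125.7], 0.69), ([122.3, 160.9], 0.64), ([229.9, 236.3], 0.61), ([306.2, 182.7], 0.54)]
side tray [([287.7, 172.0], 0.93), ([387.5, 172.7], 0.86), ([290.1, 370.1], 0.71)]
side tray_grip [([396.2, 150.7], 0.97), ([291.0, 150.3], 0.68), ([290.1, 355.0], 0.67)]
side pick_corner [([409.9, 155.9], 0.76), ([250.4, 174.4], 0.7), ([350.5, 380.0], 0.58)]
```

View pics/c4.png

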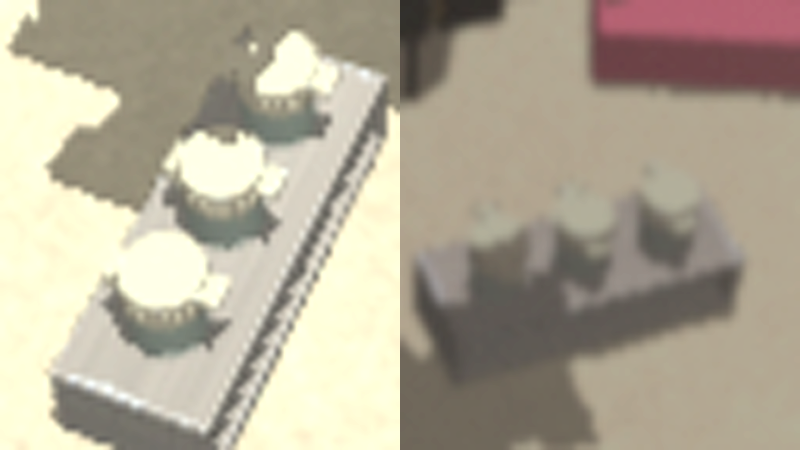

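All three caps are now shut, with every thumb lip on the -x side in both views. Next I go above the tray with the gripper turned so that it closes along tray x.

Call:
{"fn": "carry_out", "kwargs": {
  "claw": [0, 0, 0, 0, 3, 5, 5, 5, 5, 5, 5, 5, 5, 5, 5, 5, 5, 5, 5],
  "delta_pos": [
    [0, 4, -1],
    [0, 4, -1],
    [0, 4, -1],
    [0, 4, 0],
    [0, 4, 0],
    [0, 4, 0],
    [0, 0, 0],
    [0, 0, 0],
    [0, 0, 0],
    [0, 0, 0],
    [0, 0, 0],
    [0, 0, 0],
    [0, 0, 0],
    [0, 0, 0],
    [0, 0, 0],
    [0, 0, 0],
    [0, 0, 0],
    [0, 0, 0],
    [0, 0, 0]
  ],
  "angular": [
    [0, 0, 0],
    [0, 0, 0],
    [0, 0, 0],
    [0, 0, 0],
    [0, 0, 0],
    [0, 0, 0],
    [0, 0, -0.147],
    [0, 0, -0.147],
    [0, 0, -0.147],
    [0, 0, -0.147],
    [0, 0, -0.147],
    [0, 0, -0.147],
    [0, 0, -0.147],
    [0, 0, -0.147],
    [0, 0, -0.147],
    [0, 0, -0.147],
    [0, 0, -0.147],
    [0, 0, 0],
    [0, 0, 0]
  ]
}}

```text
clock: 10.85
position: [0.5784, -0.1763, 0.2336]
ee_rot: [-1.996, -2.426, -0.001]
force: [-0.1, -0.4, -0.3]
width: 0.542
gripper_force: 0.0
```

Run:
```python
from h import *
w=arm.get_image("wrist")
s=arm.observe();print({k:np.round(v,4).tolist() for k,v in s.items() if k in("clock","position","ee_rot","joints")})
print(w["T"].round(3).tolist())
for l,z in(("tray",0),("tray_grip",.08),("pick_corner",.004),("plug",.004)):
    print(l,[(c.round().tolist(),onz(w,c,z)[:2].round(4).tolist(),f) for c,f in px(l,w)][:6])
# handle strap/rim model overlay
c=cv2.convertScaleAbs(w["frame"][:,:,::-1],alpha=1.2)
g=np.array([.549,-.186,0]);t=.19;Rz=np.array([[np.cos(t),-np.sin(t),0],[np.sin(t),np.cos(t),0],[0,0,1]])
for q in ([[-95,-70,40],[95,-70,40],[95,70,20],[-95,70,40]],[[-6,-70,89],[6,-70,89],[6,70,89],[-6,70,89]]):
    cv2.polylines(c,[proj(w,np.array(q)/1000@Rz.T+g).round().astype(int)],True,(0,0,255),1)
cv2.imwrite("pics/w5.png",c)
```

```text
{'clock': 10.9, 'joints': [0.668, 0.4862, -0.6807, 1.573, 0.3211, 1.1971, 0.1196], 'position': [0.5783, -0.1765, 0.2337], 'ee_rot': [-1.9961, -2.4258, -0.0003]}
[[0.981, 0.184, 0.054, 0.566], [0.192, -0.941, -0.278, -0.1], [-0.0, 0.284, -0.959, 0.392], [0.0, 0.0, 0.0, 1.0]]
tray [([238.0, 163.0], [0.5532, -0.1867], 0.96), ([54.0, 237.0], [0.3058, -0.3492], 0.78)]
tray_grip [([235.0, 176.0], [0.5556, -0.1835], 0.75)]
pick_corner [([308.0, 115.0], [0.6319, -0.1066], 0.68)]
plug [([189.0, 141.0], [0.4848, -0.1689], 0.72), ([243.0, 193.0], [0.5678, -0.2261], 0.68), ([235.0, 146.0], [0.5459, -0.1644], 0.59), ([189.0, 188.0], [0.4925, -0.2337], 0.48)]
```

View pics/w5.png

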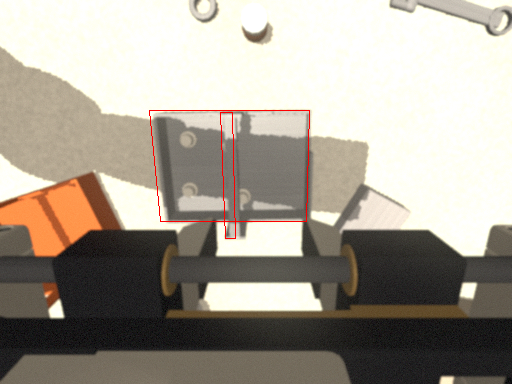

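The overlay matches the grey tray, which spans columns 152–310 and rows 111–222; it lies about 4 px right of the model, so its centre is near (0.5535, -0.186) with yaw 0.19. Its four stoppers show, and the low corner is at (308,115).

Call:
{"fn": "carry_out", "kwargs": {
  "claw": [5, 5, 5, 5, 5, 5, 5, 5],
  "delta_pos": [
    [-0.5, -2.6, 0],
    [0, 0, 4],
    [0, 0, 4],
    [0, 0, 4],
    [0, 0, 3],
    [0, 0, 2.2],
    [0, 0, 0],
    [0, 0, 0]
  ],
  "angular": [
    [0, 0, 0],
    [0, 0, 0],
    [0, 0, 0],
    [0, 0, 0],
    [0, 0, 0],
    [0, 0, 0],
    [0, 0, 0],
    [0, 0, 0]
  ]
}}

```text
clock: 11.9
position: [0.5539, -0.1869, 0.0622]
ee_rot: [-1.993, -2.429, -0.0]
force: [0.2, -0.4, -0.4]
width: 0.546
gripper_force: 0.0
```

Call:
{"fn": "carry_out", "kwargs": {
  "claw": [0, 0, 0, 0, 0, 0, 0],
  "delta_pos": [
    [0, 0, 0],
    [0, 0, 0],
    [0, 0, 0],
    [0, 0, 0],
    [0, 0, 0],
    [0, 0, 0],
    [0, 0, 0]
  ],
  "angular": [
    [0, 0, 0],
    [0, 0, 0],
    [0, 0, 0],
    [0, 0, 0],
    [0, 0, 0],
    [0, 0, 0],
    [0, 0, 0]
  ],
  "force": 55
}}

```text
clock: 12.6
position: [0.5525, -0.1875, 0.0618]
ee_rot: [-1.992, -2.428, 0.003]
force: [-4.5, -0.1, 4.7]
width: 0.126
gripper_force: 55.0
```

Call:
{"fn": "carry_out", "kwargs": {
  "claw": [0, 0, 0, 0, 0, 0, 0, 0, 0, 0, 0, 0, 0],
  "delta_pos": [
    [0, 0, -0.5],
    [0, 0, -1],
    [0, 0, -1.5],
    [0, 0, -2],
    [0, 0, -2],
    [0, 0, -2],
    [0, 0, -2],
    [0, 0, -2],
    [0, 0, -2],
    [0, 0, -1.5],
    [0, 0, -1],
    [0, 0, -0.5],
    [0, 0, 0]
  ],
  "angular": [
    [0, 0, 0],
    [0, 0, 0],
    [0, 0, 0],
    [0, 0, 0],
    [0, 0, 0],
    [0, 0, 0],
    [0, 0, 0],
    [0, 0, 0],
    [0, 0, 0],
    [0, 0, 0],
    [0, 0, 0],
    [0, 0, 0],
    [0, 0, 0]
  ]
}}

```text
clock: 13.9
position: [0.5538, -0.187, 0.2424]
ee_rot: [1.992, 2.428, 0.0]
force: [0.1, 0.4, -5.0]
width: 0.121
gripper_force: 55.0
```

Call:
{"fn": "carry_out", "kwargs": {
  "claw": [0, 0, 0, 0, 0, 0, 0, 0, 0, 0, 0, 0, 0, 0, 0, 0, 0, 0, 0, 0],
  "delta_pos": [
    [0, 0, 0],
    [0, 0, 0],
    [0, 0, 0],
    [0, 0, 0],
    [0, 0, 0],
    [0, 0, 0],
    [0, 0, 0],
    [0, 0, 0],
    [0, 0, 0],
    [0, 0, 0],
    [0, 0, 0],
    [0, 0, 0],
    [0, 0, 0],
    [0, 0, 0],
    [0, 0, 0],
    [0, 0, 0],
    [0, 0, 0],
    [0, 0, 0],
    [0, 0, 0],
    [0, 0, 0]
  ],
  "angular": [
    [0.02, -0.02, 0],
    [0.02, -0.02, 0],
    [0.02, -0.02, 0],
    [0.02, -0.02, 0],
    [0.02, -0.02, 0],
    [0.01, -0.01, 0],
    [0.01, -0.01, 0],
    [0.01, -0.01, 0],
    [0.01, -0.01, 0],
    [0.01, -0.01, 0],
    [0.01, -0.01, 0],
    [0.01, -0.01, 0],
    [0.01, -0.01, 0],
    [0.01, -0.01, 0],
    [0.01, -0.01, 0],
    [0.01, -0.01, 0],
    [0.01, -0.01, 0],
    [0.01, -0.01, 0],
    [0.01, -0.01, 0],
    [0.01, -0.01, 0]
  ]
}}

```text
clock: 15.9
position: [0.5537, -0.1871, 0.2417]
ee_rot: [1.94, 2.365, -0.545]
force: [-0.2, -0.5, -3.7]
width: 0.124
gripper_force: 55.0
```

Call:
{"fn": "carry_out", "kwargs": {
  "claw": [0, 0, 0, 0, 0, 0, 0, 0, 0, 0, 0, 0, 0, 0, 0, 0],
  "delta_pos": [
    [0, 0, 0],
    [0, 0, 0],
    [0, 0, 0],
    [0, 0, 0],
    [0, 0, 0],
    [0, 0, 0],
    [0, 0, 0],
    [0, 0, 0],
    [0, 0, 0],
    [0, 0, 0],
    [0, 0, 0],
    [0, 0, 0],
    [0, 0, 0],
    [0, 0, 0],
    [0, 0, 0],
    [0, 0, 0]
  ],
  "angular": [
    [0.01, -0.01, 0],
    [0.02, -0.02, 0],
    [0.02, -0.02, 0],
    [0.02, -0.02, 0],
    [0.02, -0.02, 0],
    [0.02, -0.02, 0],
    [0.02, -0.02, 0],
    [0.02, -0.02, 0],
    [0.02, -0.02, 0],
    [0, 0, 0],
    [0, 0, 0],
    [0, 0, 0],
    [0, 0, 0],
    [0, 0, 0],
    [0, 0, 0],
    [0, 0, 0]
  ]
}}

```text
clock: 17.5
position: [0.5536, -0.1872, 0.2418]
ee_rot: [1.871, 2.281, -0.898]
force: [0.3, 0.2, -4.8]
width: 0.127
gripper_force: 55.0
```

Run:
```python
from h import *
s=arm.observe();print({k:np.round(v,4).tolist() for k,v in s.items() if k in("clock","position","ee_rot","joints","force","width","gripper_force")})
Rt=R.from_rotvec(s["ee_rot"]).as_matrix();print("tool z",Rt[:,2].round(3),"tilt",np.degrees(np.arccos(-Rt[2,2])))
Tr=np.c_[Rt[:,1],Rt[:,0],-Rt[:,2]];o=s["position"]-Tr@[0,0,.061]
im=[]
for n in("side","scene","wrist"):
    p=arm.get_image(n);c=cv2.convertScaleAbs(p["frame"][:,:,::-1],alpha=1.4)
    q=np.array([[-91,-66,4],[91,-66,4],[91,66,4],[-91,66,4]])/1000@Tr.T+o
    uv=proj(p,q);print(n,uv.round().tolist(),[(k.round().tolist(),f) for k,f in px("plug",p)])
    x,y=uv.mean(0).astype(int);h=40 if n=="scene" else 56
    x=min(max(x,h),512-h);y=min(max(y,h),384-h)
    if n=="wrist": x,y,h=256,140,140
    im.append(cv2.resize(c[y-h:y+h,x-h:x+h],(400,400) if n!="wrist" else (400,400),interpolation=cv2.INTER_CUBIC))
cv2.imwrite("pics/t6.png",np.hstack([cv2.resize(i,(266,266)) for i in im]) if 0 else np.hstack(im[:2]))
cv2.imwrite("pics/t6w.png",im[2])
```

```text
{'clock': 17.5, 'joints': [0.2635, 0.6022, -0.518, 1.4816, 0.6702, 1.6233, -0.1829], 'position': [0.5536, -0.1872, 0.2418], 'ee_rot': [1.8713, 2.2808, -0.8984], 'force': [0.2526, 0.2222, -4.7564], 'gripper_force': 54.9736, 'width': 0.1267}
tool z [-0.311 -0.465 -0.829] tilt 34.02777413900719
side [[342.0, 86.0], [278.0, 94.0], [266.0, 136.0], [332.0, 133.0]] [([270.0, 133.0], 0.62), ([227.0, 255.0], 0.58), ([241.0, 137.0], 0.41)]
scene [[155.0, 146.0], [166.0, 208.0], [211.0, 204.0], [199.0, 146.0]] [([207.0, 201.0], 0.5), ([200.0, 195.0], 0.45)]
wrist [[150.0, 275.0], [364.0, 275.0], [382.0, 116.0], [130.0, 116.0]] [([342.0, 132.0], 0.94), ([373.0, 128.0], 0.93), ([309.0, 129.0], 0.79), ([281.0, 130.0], 0.73)]
```

View pics/t6.png

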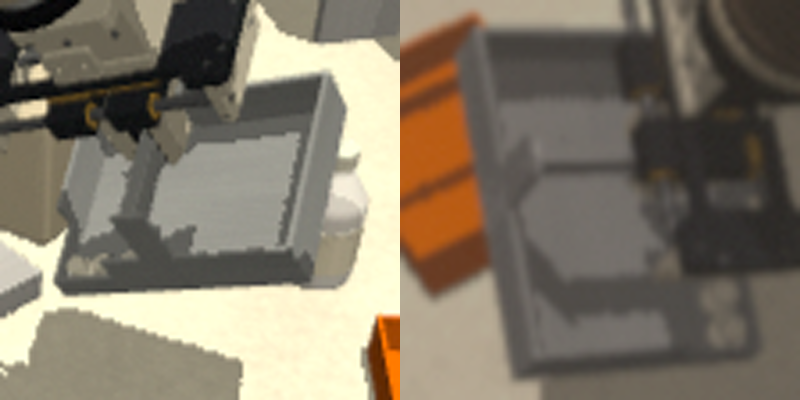

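The wrist camera finds the stoppers at (373,128), (342,132), (309,129) and (281,130), with the floor corner at (382,116). They are queued single file along the +y wall, the last about 77 mm from the corner. I'll rock the tray gently about its x axis to break the queue so they bunch up.

Call:
{"fn": "carry_out", "kwargs": {
  "claw": [0, 0, 0, 0, 0, 0, 0, 0, 0, 0],
  "delta_pos": [
    [0, 0, 0],
    [0, 0, 0],
    [0, 0, 0],
    [0, 0, 0],
    [0, 0, 0],
    [0, 0, 0],
    [0, 0, 0],
    [0, 0, 0],
    [0, 0, 0],
    [0, 0, 0]
  ],
  "angular": [
    [0, 0.11, 0],
    [0, 0.11, 0],
    [0, 0.11, 0],
    [0, 0.11, 0],
    [0, 0.11, 0],
    [0, 0.11, 0],
    [0, 0, 0],
    [0, -0.11, 0],
    [0, -0.11, 0],
    [0, -0.11, 0]
  ]
}}

```text
clock: 18.8
position: [0.5542, -0.1866, 0.2423]
ee_rot: [-1.918, -2.185, 0.563]
force: [-0.1, 1.1, -4.8]
width: 0.125
gripper_force: 55.0
```

```bash
cat > pl.py <<'E'
from h import *
w=arm.get_image("wrist");s=arm.observe()
Rt=R.from_rotvec(s["ee_rot"]).as_matrix();Tr=np.c_[Rt[:,1],Rt[:,0],-Rt[:,2]];o=s["position"]-Tr@[0,0,.061]
print(s["clock"],"tilt x,y deg",np.degrees(np.arcsin(-Tr[2,:2])).round(1),"tray origin z",o[2].round(3),s["width"].round(3))
for d in arm.place_of("plug",w):
    O,D=ray(w,np.array(d["centre"])*[512,384]);O=Tr.T@(O-o);D=Tr.T@D
    print(((O+D*(.004-O[2])/D[2])[:2]*1000).round(0),round(d["conf"],2),"from corner",np.linalg.norm((O+D*(.004-O[2])/D[2])[:2]*1000-[91,66]).round())
E
python3 pl.py
```

```text
Traceback (most recent call last):
  File "pl.py", line 4, in <module>
    print(s["clock"],"tilt x,y deg",np.degrees(np.arcsin(-Tr[2,:2])).round(1),"tray origin z",o[2].round(3),s["width"].round(3))
                                                                                                            ^^^^^^^^^^^^^^^^
AttributeError: 'float' object has no attribute 'round'
```

```bash
sed -i 's/,s\["width"\].round(3)//' pl.py; python3 pl.py
```

```text
18.9 tilt x,y deg [23.2  6.2] tray origin z 0.187
[46. 37.] 0.96 from corner 53.0
[27. 40.] 0.89 from corner 69.0
[83. 53.] 0.75 from corner 15.0
[72. 35.] 0.57 from corner 36.0
```

Call:
{"fn": "carry_out", "kwargs": {
  "claw": [0, 0, 0, 0, 0],
  "delta_pos": [
    [0, 0, 0],
    [0, 0, 0],
    [0, 0, 0],
    [0, 0, 0],
    [0, 0, 0]
  ],
  "angular": [
    [0.05, 0, 0],
    [0.05, 0, 0],
    [0.03, 0, 0],
    [0, 0, 0],
    [0, 0, 0]
  ]
}}

```text
clock: 19.45
position: [0.5537, -0.1878, 0.2414]
ee_rot: [-1.852, -2.086, 0.679]
force: [-0.1, -0.7, -4.2]
width: 0.125
gripper_force: 55.0
```

```bash
python3 pl.py
```

```text
19.5 tilt x,y deg [30.7  6.1] tray origin z 0.19
[65. 45.] 0.87 from corner 34.0
[82. 59.] 0.83 from corner 11.0
[46. 56.] 0.78 from corner 46.0
[86. 32.] 0.63 from corner 34.0
```

Call:
{"fn": "carry_out", "kwargs": {
  "claw": [0, 0, 0, 0, 0, 0, 0, 0, 0, 0, 0, 0, 0, 0, 0],
  "delta_pos": [
    [0, 0, 0],
    [0, 0, 0],
    [0, 0, 0],
    [0, 0, 0],
    [0, 0, 0],
    [0, 0, 0],
    [0, 0, 0],
    [0, 0, 0],
    [0, 0, 0],
    [0, 0, 0],
    [0, 0, 0],
    [0, 0, 0],
    [0, 0, 0],
    [0, 0, 0],
    [0, 0, 0]
  ],
  "angular": [
    [0, -0.02, 0],
    [0, -0.02, 0],
    [0, -0.02, 0],
    [0, -0.02, 0],
    [0, -0.02, 0],
    [0, -0.02, 0],
    [0, -0.02, 0],
    [0, -0.02, 0],
    [0, -0.02, 0],
    [0, -0.02, 0],
    [0, 0, 0],
    [0, 0, 0],
    [0, 0, 0],
    [0, 0, 0],
    [0, 0, 0]
  ]
}}

```text
clock: 21.05
position: [0.5536, -0.1873, 0.2417]
ee_rot: [-1.85, -2.207, 0.899]
force: [-0.2, 0.4, -4.7]
width: 0.126
gripper_force: 55.0
```

```bash
python3 pl.py
python3 - <<'E'
from h import *
w=arm.get_image("wrist");b=arm.get_image("side")
c=[cv2.resize(p["frame"][y:y+h,x:x+k,::-1],(400,400),interpolation=cv2.INTER_CUBIC) for p,x,y,k,h in((w,220,60,200,200),(b,190,60,210,210))]
cv2.imwrite("pics/f7.png",cv2.convertScaleAbs(np.hstack(c),alpha=1.3))
E
```

```text
21.1 tilt x,y deg [30.7 15.9] tray origin z 0.192
[84. 33.] 0.95 from corner 34.0
[62. 45.] 0.87 from corner 35.0
[46. 55.] 0.85 from corner 46.0
[84. 56.] 0.76 from corner 12.0
```

View pics/f7.png

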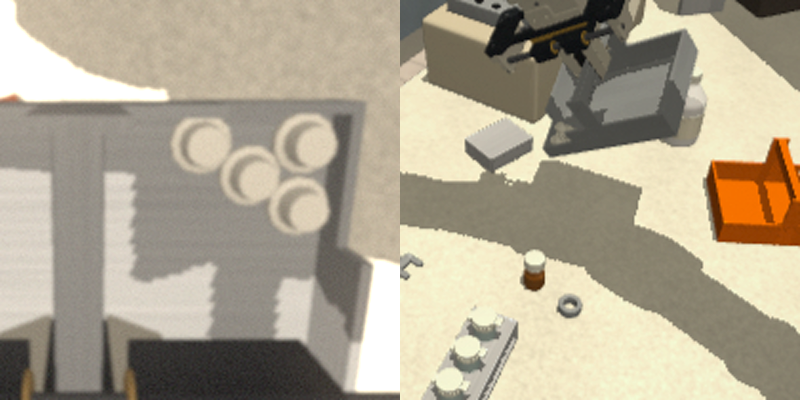

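The four stoppers are bunched in the low corner: crop (305,143), (298,206), (250,175) and (202,145), each within 46 mm of it. The tray is held about 0.13 m up at its lowest corner. All three caps are shut and the bystanders in view are untouched.

```bash
python3 -c "
from cell import arm
print(arm.sign_off())"
```

```text
the job is handed in; nothing more can be done
None
```

I pressed the open flip cap shut, then lifted the tray by its handle and tipped it about 34°, and all four stoppers slid together into the low-walled corner. The job was handed in at about 21 s with the arm still holding the tray up, still and tilted.

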